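# Start the crank bolt of the tray guide and hold it

### The job

Start the crank bolt of the tray guide cleanly in its threaded boss: turn the crank backward (counterclockwise seen from above) until the bolt drops into the start of the thread, then turn it forward (clockwise) one full turn from there. Finish while holding it: keep the black crank grip firmly pinched in the gripper at that position and do not let go. Leave the tub, the roll and the pen where they are.

Things in the scene. Friction and masses are not known exactly. Their poses are not given: they have to be found in the camera images.
- tray_guide: Bench tray guide, fixed to the table: steel plate 130x110x10 mm with a round threaded boss (63 mm across, top 66 mm above the table) in its middle and a low upright aluminium fence (180 mm long, top 46 mm above the table) on its far side. Origin: under the boss's axis, on the table; z up, x toward the fence.
- boss_top (a point): Centre of the boss's flat top, on the bolt's upright axis, 66 mm above the table. The top ring (radius 14 to 27 mm) has one gap, about 16 mm long, on the side away from the fence (the guide's -x); that gap is the start of the thread.
- grip_mid (a point): Middle of the crank grip: an upright black sleeve, 22 mm thick, 49 mm long, 45 mm from the bolt's axis and 138 mm above the table before the drop. It spins freely on the crank's end: pinch it from above at any yaw and carry it round in a circle without turning the gripper. The crank's flat arm lies under it (top 24 mm below this point); nothing rises above it.
- crank_grip: The same sleeve; origin at the centre of its underside, 24.5 mm below grip_mid.
- bolt_turn (a joint): Turn of bolt and crank (rad): + backward (counterclockwise from above), - forward. At 0 the arm points along the guide's x and the bolt's cross pin (6 mm, opposite the arm) is over the gap. Starts at -2.2 to -0.8, pin on the flat top; forward from there is a dead end (-2.6). From -0.2 to 0.2 the pin can drop; a wall stops it near 0.3. One turn forward ends near -6.28, the thread near -7.4.
- bolt_drop (a joint): How far the bolt has sunk (m): 0 at the start, about 0.013 after the drop, then 0.013 more per turn forward, with 2 mm of play. Bolt and crank weigh 0.46 kg and fall by themselves unless held up: a gripper that pinches the grip tightly carries them, so it must press down lightly to feel the drop and follow the thread down.
- tie_tub: Bystander: small round white tub, 70 mm wide, 45 mm high, on the table beside the guide. Origin at the centre of its underside.
- label_roll: Bystander: white roll, 92 mm wide, 52 mm high, on the other side. Origin at the centre of its underside.
- marker_pen: Bystander: marker pen 140 mm long, 17 mm thick, lying in front of the guide. Origin at the middle of its underside.

How it is judged:
By the outcome, as a careful person would: the job done as asked, in the order asked, and still so for the second after the job is handed in, while the arm keeps its last pose, push and grip.
It also fails if it takes over 58 s, if anything falls off the work surface, if the arm or the gripper's body presses on something with over 40 N, if the wrist force passes 120 N, or if a joint passes its speed limit or range.

### The arm

A 6-joint arm with a two-finger parallel gripper is mounted at the origin on a cart in front of the work surface, level with it; the furniture and walls round the work are solid. World frame = base frame: x ahead of the robot, y to its left, z up, the work surface at z = 0. Lengths are in mm, angles in rad, forces in N, time in s.
With the tool pointing down it reaches from about 400 to 925 mm from the base axis. Payload 12.5 kg.
Tool frame: the origin (TCP) lies at the very end of the fingers, on their centre line; the grasp point (between the pads) lies 19 mm behind it (env.grasp_offset is the distance from the TCP to the grasp point, in mm); z points along the fingers, y is the direction in which the jaws open and shut (so a half turn about z gives the same grasp; the last joint's range is limited). The gripper opens to 95 mm and grips with 3 to 60 N. Pads are 20 mm wide; open, the fingers measure 119 mm over their backs; the gripper's body (75 mm by 180 mm) begins 59 mm behind the grasp point.
Start: joints at [-1.376, 0.491, 1.559, -0, 1.092, -0.106], TCP at [185.201, -596.948, 214.661] pointing down, gripper open.
Joint ranges: [-3.1, 3.1], [-0.84, 2.19], [0.05, 2.79], [-1.13, 4.28], [0.06, 2.93], [-2.69, 2.69]. Speed limits (rad/s): [2.22, 2.22, 2.79, 3.14, 3.14, 3.14].

### API

Orientations are given as [roll, pitch, yaw] about the fixed x, y, z axes, in that order (R = Rz(yaw) Ry(pitch) Rx(roll)).
In Python, from cell import env gives the robot as it stands. The module is installed in compiled form; this text tells all that it offers.
- The arm moves only by the shell command python3 -m pendant 'ROWS'. ROWS is JSON, one flat list of numbers, 5 for each row, row after row: the shift along the tool's x, y, z as a fraction of full scale, then the turn about the tool's z as a fraction of full scale, then the gripper's target within -1 to 1 (shut at 1, half-way at 0, fully open at -1). In form: [x, y, z, turn, grip, x, y, z, turn, grip, ...]. A call has 1 to 10 rows; each row shifts and turns the commanded pose from where the row before left it, along the tool's axes as they then stand; what a row does not reach is not made up. Full scale, the value 1, is 0.4 m for a shift and 180 degrees for a turn. A row lasts 1/8 s, in which the tool goes at most 62.5 mm and 10.7 degrees, less where a joint would pass 70% of its speed; a pose out of reach is approached as far as the arm can. A call with a number of a shift or a turn outside -1 to 1 is refused whole. A call with a gripper value outside its range is refused whole. The fingers move at their own pace and stop on an object; the grip force is fixed at half the most. Time passes only in rows, so rows that do not move let the fingers close. It gives the time, the measured TCP pose, the force and the opening at its end, in the units of the state.
- env.state(): the state, without advancing time (a new reading comes with each control period).
- env.read_camera(name): name is "side" or "top" or "wrist"; returns the picture (420x560x3 uint8, red, green, blue); there is no depth.
- env.camera_model(name): a dict with "fx", "fy", "cx", "cy" (pixels), "view" (4x4, takes a point from world to camera coordinates); the wrist camera has in their place "tool_from_camera" (4x4, takes a point from camera to tool coordinates, whose origin is the TCP and whose axes are the flange's). Camera axes: x right, y down, z forward; pixel columns grow to the right and rows downward; lengths in mm; the calibration is good to about 2 mm. A picture is of the moment at which its call begins: read the wrist's pose just before it. camera_model takes no time and is no camera call.
- env.job_done(): hands the job in, once; it reports no verdict.
Trained networks look in the newest picture that a camera, given by its name, has taken for a name from the list of things; names that differ only in an ending like _2 or _b are one class to them, and where a whole thing is asked for, a point or a joint stands for the part that bears it (a point fixed in the world has none). Each returns a list of dicts, best first, with "confidence" (0 to 1); they miss things now and then, are a little off and sometimes report something else, mostly with a low value. They report only what shows in the picture. A call takes as long as a camera call.
- env.masks_of(thing, camera): "region" (420x560 bool, what is visible of it).
- env.landmark_of(thing, camera): "xyz" ([x, y, z] in mm, in world coordinates, good to about 4 mm: a listed point, or the origin of a listed thing).
The state is a dict: "t": time; "joints": joint angles; "qvel": joint speeds; "tau": joint torques, N m; "eef_pos": TCP position; "tcp_rot": TCP orientation; "ft_force": force on the tool from outside, world axes, zero at the start; "moment": the same for the moment, N m; "opening": opening from 0.0 (shut) to 1.0 (fully open).
Only numpy, scipy, OpenCV 4.12 (cv2) and the standard library are available. Lean on these libraries where they do the work, as an engineer would, in place of code of your own. Each camera call takes 0.05 s, during which the arm holds its last target.

## Working session

There is one attempt and no reset: what is moved stays moved. The work goes in short steps, Python scripts to look and compute and a shell command to move; the robot and the scene stay as the last step left them, time stands still between calls to the robot, and variables do not carry over. Pictures are saved under pics/ and viewed, and the job is handed in when it is done.

```bash
mkdir -p pics; python3 - <<'E'
from cell import env
import cv2
s=env.state();print(s)
for c in ("side","top"):
    im=env.read_camera(c);cv2.imwrite(f"pics/{c}0.png",im[:,:,::-1])
    for t in ("grip_mid","boss_top","tray_guide","crank_grip","tie_tub","label_roll","marker_pen"):
        print(c,t,[(r['xyz'],r['confidence']) for r in env.landmark_of(t,c)][:2])
print(env.state()['t'])
E
```

```text
{'t': 0.0, 'joints': array([-1.37560223e+00,  4.91565208e-01,  1.55944624e+00, -2.30330189e-05,
        1.09170670e+00, -1.05573275e-01]), 'qvel': array([ 3.52651084e-04,  4.67944106e-04, -1.00494883e-03, -1.21822377e-03,
        8.59264478e-05, -1.12120340e-03]), 'tau': array([ 4.31443568e-04, -6.12628484e+01, -2.58177316e+01,  6.92570396e-02,
        4.82808065e-02, -1.60431714e-04]), 'eef_pos': array([ 185.14284249, -596.69192356,  214.05934688]), 'tcp_rot': array([-3.14047127e+00, -9.82874949e-05,  3.00777945e-01]), 'ft_force': array([-0.27556693,  0.1801057 , -0.04723597]), 'moment': array([ 0.03676848, -0.01541712,  0.0168527 ]), 'opening': 1.003040477391032}
side grip_mid [([536.1, 24.0, 135.5], 0.65)]
side boss_top [([537.8, 66.8, 61.9], 0.66)]
side tray_guide [([535.0, 70.5, 2.4], 0.93), ([463.8, 203.7, -5.1], 0.53)]
side crank_grip [([532.6, 19.6, 115.0], 0.52)]
side tie_tub [([465.6, 199.8, -2.8], 0.62)]
side label_roll [([604.5, -63.5, 1.7], 0.57)]
side marker_pen [([441.0, 23.0, -0.4], 0.79)]
top grip_mid [([534.3, 20.9, 137.5], 0.62)]
top boss_top [([531.5, 62.4, 67.2], 0.72), ([467.5, 202.5, 0.7], 0.59)]
top tray_guide [([533.2, 68.5, 4.1], 0.61)]
top crank_grip [([534.0, 22.3, 111.8], 0.54)]
top tie_tub [([464.6, 202.4, 0.8], 0.88), ([445.1, 20.6, 0.7], 0.53)]
top label_roll [([608.0, -63.2, -1.5], 0.62), ([532.7, 71.6, 3.3], 0.44)]
top marker_pen [([443.5, 21.2, -0.1], 0.88)]
0.8
```

View pics.

View pics/side0.png

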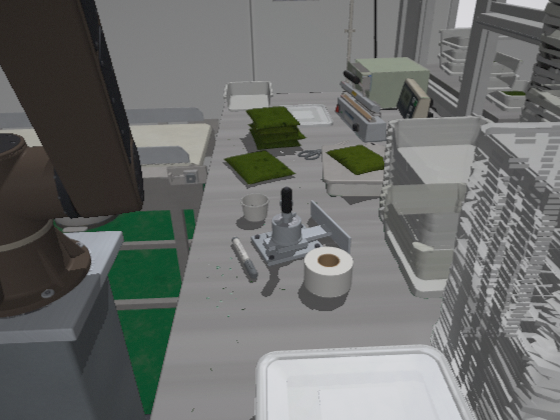

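View pics/top0.png

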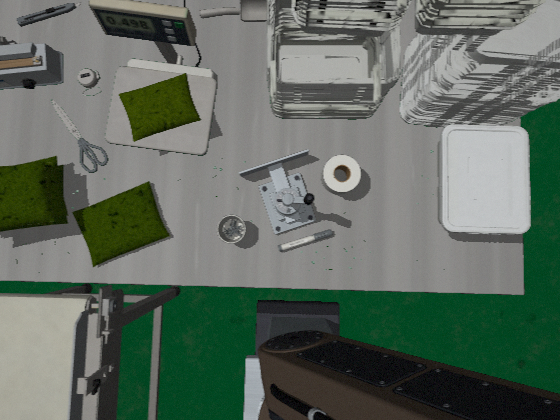

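```bash
python3 - <<'E'
from cell import env
import numpy as np
for c in("top","side"):
    m=env.camera_model(c);print(c,m)
    V=np.array(m['view'])
    for n,p in dict(boss=(534,67,66),grip=(535,22,138),griptop=(535,22,162)).items():
        q=V@np.array([*p,1]);print(n,m['fx']*q[0]/q[2]+m['cx'],m['fy']*q[1]/q[2]+m['cy'])
E
```

```text
top {'fx': 379.80008857617145, 'fy': 379.80008857617145, 'cx': 285.0990869934358, 'cy': 206.5085745081798, 'view': array([[ 2.83202359e-02, -9.99564566e-01,  8.28507046e-03,
         5.82784170e+01],
       [-9.96286086e-01, -2.88996436e-02, -8.11100801e-02,
         5.26561574e+02],
       [ 8.13141976e-02, -5.95724382e-03, -9.96670714e-01,
         9.19104421e+02],
       [ 0.00000000e+00,  0.00000000e+00,  0.00000000e+00,
         1.00000000e+00]])}
boss 288.0555560616661 201.10837390102682
grip 309.3081193565505 198.09225696690834
griptop 310.12533481738245 196.9179306859935
side {'fx': 438.21542769315016, 'fy': 438.21542769315016, 'cx': 278.94494483222684, 'cy': 207.6596843732116, 'view': array([[ 9.98956379e-01, -4.13142587e-02, -1.94752269e-02,
        -5.13209110e+02],
       [-3.73283668e-02, -4.92770907e-01, -8.69358054e-01,
         1.35219275e+02],
       [ 2.63200583e-02,  8.69177752e-01, -4.93798835e-01,
         8.91752901e+02],
       [ 0.00000000e+00,  0.00000000e+00,  0.00000000e+00,
         1.00000000e+00]])}
boss 286.55714896557197 219.37079861923579
grip 287.96488659223644 199.6996102258964
griptop 287.8489907836379 188.76712114191088
```

The side view shows the grip at about (287,200), on the boss at (287,225). In the top view the grip is at (309,198), the boss at about (287,200), and the fence runs from (240,173) to (310,152). The networks agree with the pictures: axis about (534,67), grip about (534,22).

```bash
cat > h.py <<'E'
from cell import env
import numpy as np, cv2
def ray(cam,u,v,z):
    m=env.camera_model(cam);V=np.array(m['view']);R=V[:3,:3];t=V[:3,3]
    c=-R.T@t;d=R.T@np.array([(u-m['cx'])/m['fx'],(v-m['cy'])/m['fy'],1]);return c+d*(z-c[2])/d[2]
E
python3 - <<'E'
from h import *
im=cv2.imread('pics/top0.png')
cv2.imwrite('pics/top0z.png',cv2.resize(im[140:250,220:370],None,fx=5,fy=5,interpolation=cv2.INTER_CUBIC))
a=ray('top',240,173,46);b=ray('top',310,152,46);d=b-a;print(a,b,np.linalg.norm(d),np.arctan2(d[0],-d[1]))
E
```

```text
[600.97130473 185.12590818  46.        ] [657.78691237  16.54149819  46.        ] 177.90086161409292 0.3250610934855678
```

View pics/top0z.png

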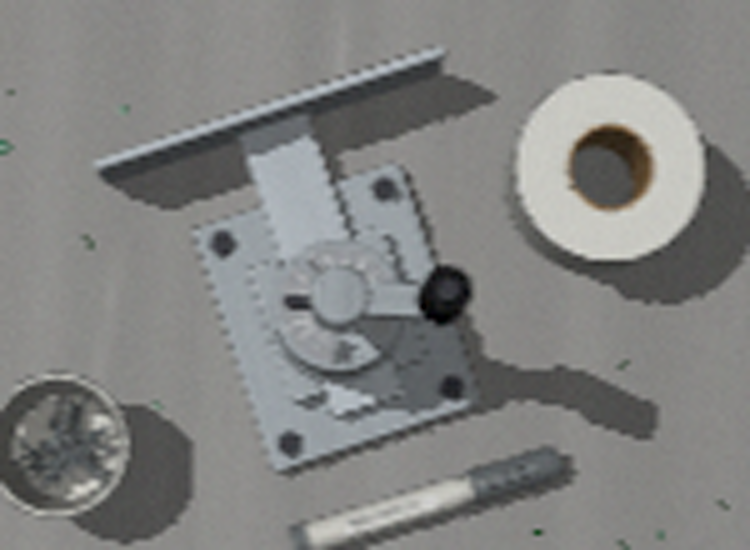

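```bash
python3 -m pendant '[0.108,-0.102,0,0,-1, 0.108,-0.102,0,0,-1, 0.108,-0.102,0,0,-1, 0.108,-0.102,0,0,-1, 0.108,-0.102,0,0,-1, 0.108,-0.102,0,0,-1, 0.108,-0.102,0,0,-1, 0.108,-0.102,0,0,-1, 0.108,-0.102,0,0,-1, 0.108,-0.102,0,0,-1]'
```

```text
t: 2.05
eef_pos: [477.7, -77.4, 214.9]
tcp_rot: [3.141, -0.001, 0.301]
ft_force: [1.1, -0.8, -0.7]
opening: 1.001
```

The enlarged top view shows the crank pointing right (world -y), the cross pin at lower left of the hub, and the fence. The guide's yaw is about 0.325, so bolt_turn is about -1.87.

```bash
python3 -m pendant '[0.104,-0.097,0,0,-1, 0.104,-0.097,0,0,-1, 0,0,0,0,-1, 0,0,0,0,-1]'
python3 - <<'E'
from h import *
s=env.state();print(s['eef_pos'],s['tcp_rot'],s['joints'])
im=env.read_camera('wrist');cv2.imwrite('pics/w1.png',im[:,:,::-1])
for t in("grip_mid","boss_top"):print(t,[(r['xyz'],r['confidence']) for r in env.landmark_of(t,'wrist')][:2])
E
```

```text
t: 2.55
eef_pos: [533.0, 19.4, 214.4]
tcp_rot: [3.142, 0.001, 0.301]
ft_force: [-0.6, -1.2, 0.8]
opening: 1.0
[533.04653547  19.43585072 214.44055522] [3.14154979e+00 5.75496735e-04 3.01470959e-01] [-8.72852715e-02  3.61666313e-01  1.78272242e+00 -3.06812885e-04
  9.97720251e-01  1.18220651e+00]
grip_mid [([530.2, 23.6, 135.9], 0.78)]
boss_top [([535.8, 72.4, 62.3], 0.6)]
```

View pics/w1.png

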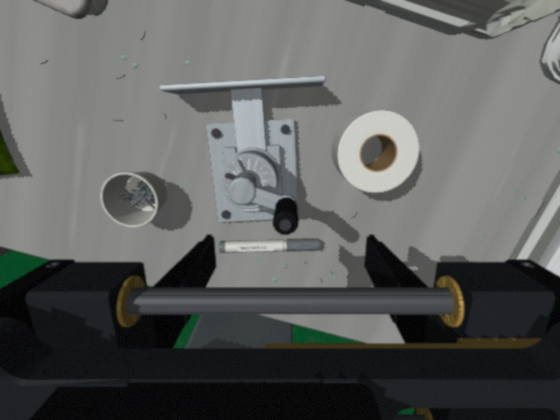

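The wrist view shows the grip's top at about (286,224), nearly centred between the fingertips (212 and 368). I'll locate it with the wrist calibration.

```bash
python3 - <<'E'
from h import *
from scipy.spatial.transform import Rotation as Ro
s=env.state();m=env.camera_model('wrist');T=np.array(m['tool_from_camera'])
R=Ro.from_euler('xyz',s['tcp_rot']).as_matrix()
def wr(u,v,z):
    d=R@T[:3,:3]@np.array([(u-m['cx'])/m['fx'],(v-m['cy'])/m['fy'],1]);c=s['eef_pos']+R@T[:3,3];return c+d*(z-c[2])/d[2]
print(wr(286,224,162), wr(240,187,134))
def pj(p):
    q=T[:3,:3].T@(R.T@(np.array(p)-s['eef_pos'])-T[:3,3]);return q[0]/q[2]*m['fx']+m['cx'],q[1]/q[2]*m['fy']+m['cy']
for p in [(534,22,162.5),(534,22,138),(534,67,66),(534,67,120)]:print(pj(p))
print(s['joints'])
E
```

```text
[531.62237403  21.68207851 162.        ] [542.96690343  67.7480219  134.        ]
(np.float64(286.47384532220235), np.float64(221.44080538493418))
(np.float64(286.7918032267396), np.float64(212.33345070486848))
(np.float64(248.70238547585058), np.float64(181.50160447024686))
(np.float64(240.84944428627796), np.float64(192.9756478316293))
[-8.91574832e-02  3.61021647e-01  1.78279546e+00 -2.02418134e-04
  9.97670372e-01  1.18243467e+00]
```

```bash
python3 -m pendant '[0.002,-0.006,0.06,0,-1, 0,0,0.06,0,-1, 0,0,0.06,0,-1, 0,0,0.053,0,-1, 0,0,0,0,-1]'
python3 -m pendant '[0,0,0,0,1, 0,0,0,0,1, 0,0,0,0,1, 0,0,0,0,1, 0,0,0,0,1, 0,0,0,0,1]'
```

```text
t: 3.32
eef_pos: [532.7, 21.1, 120.6]
tcp_rot: [-3.141, 0.002, 0.299]
ft_force: [-0.4, 0.3, 0.4]
opening: 0.995
t: 4.08
eef_pos: [533.5, 22.0, 121.4]
tcp_rot: [3.141, 0.0, 0.301]
ft_force: [0.0, 0.0, 0.0]
opening: 0.424
```

```bash
python3 -m pendant '[0,0,0,0,1, 0,0,0,0,1, 0,0,0,0,1, 0,0,0,0,1]'
python3 -m pendant '[0,0,0,0,1, 0,0,0,0,1]'
```

```text
t: 4.58
eef_pos: [533.4, 22.3, 121.3]
tcp_rot: [-3.141, 0.0, 0.301]
ft_force: [0.2, 4.9, -1.3]
opening: 0.227
t: 4.82
eef_pos: [533.4, 22.3, 121.3]
tcp_rot: [-3.141, 0.0, 0.301]
ft_force: [1.2, 5.6, -1.6]
opening: 0.225
```

Grip is pinched (opening matches 22 mm). Now I'll test the downward stiffness with a small push and compute the circle steps.

```bash
python3 -m pendant '[0,0,0.006,0,1, 0,0,0,0,1]'
cat > circ.py <<'E'
import sys,numpy as np
# circ.py a0 step n : tool-frame fractions
def f(a0,st,n,r=45.,yaw=.301):
    xt=np.array([np.cos(yaw),np.sin(yaw)]);yt=np.array([np.sin(yaw),-np.cos(yaw)])
    for i in range(n):
        a=a0+i*st;b=a+st
        d=r*np.array([np.cos(b)-np.cos(a),np.sin(b)-np.sin(a)])
        print("%.3f: %.4f,%.4f"%(b,d@xt/400,d@yt/400))
f(float(sys.argv[1]),float(sys.argv[2]),int(sys.argv[3]))
E
python3 circ.py -1.584 0.15 13
```

```text
t: 5.08
eef_pos: [534.1, 21.7, 120.1]
tcp_rot: [3.141, -0.002, 0.301]
ft_force: [-1.8, 1.9, 12.7]
opening: 0.228
-1.434: 0.0164,0.0040
-1.284: 0.0168,0.0015
-1.134: 0.0168,-0.0010
-0.984: 0.0165,-0.0035
-0.834: 0.0158,-0.0060
-0.684: 0.0147,-0.0082
-0.534: 0.0133,-0.0103
-0.384: 0.0116,-0.0122
-0.234: 0.0097,-0.0138
-0.084: 0.0075,-0.0151
0.066: 0.0051,-0.0161
0.216: 0.0027,-0.0166
0.366: 0.0002,-0.0169
```

```bash
python3 -m pendant '[0.0164,0.004,0,0,1, 0.0168,0.0015,0,0,1, 0.0168,-0.001,0,0,1, 0,0,0,0,1]'
```

```text
t: 5.58
eef_pos: [554.0, 26.3, 120.1]
tcp_rot: [3.141, -0.002, 0.301]
ft_force: [-0.2, 4.4, 11.8]
opening: 0.229
```

```bash
python3 -m pendant '[0.0165,-0.0035,0,0,1, 0.0158,-0.006,0,0,1, 0.0147,-0.0082,0,0,1, 0,0,0,0,1]'
python3 -m pendant '[0.0133,-0.0103,0,0,1, 0.0116,-0.0122,0,0,1, 0.0097,-0.0138,0,0,1, 0,0,0,0,1]'
```

```text
t: 6.08
eef_pos: [569.6, 38.5, 120.1]
tcp_rot: [3.141, -0.001, 0.301]
ft_force: [-0.9, 1.4, 11.8]
opening: 0.228
t: 6.58
eef_pos: [578.7, 56.5, 120.3]
tcp_rot: [3.14, -0.002, 0.301]
ft_force: [-0.4, 2.0, 11.4]
opening: 0.222
```

```bash
python3 -m pendant '[0.0075,-0.0151,0,0,1, 0.0051,-0.0161,0,0,1, 0,0,0,0,1]'
python3 -m pendant '[0.002,-0.011,0,0,1, 0,0,0,0,1]'
python3 circ.py .066 .1 4
```

```text
t: 6.95
eef_pos: [579.7, 70.2, 119.6]
tcp_rot: [3.141, -0.002, 0.301]
ft_force: [1.2, 4.2, 7.2]
opening: 0.226
t: 7.2
eef_pos: [578.7, 74.6, 119.0]
tcp_rot: [3.142, -0.001, 0.301]
ft_force: [2.9, 3.3, 0.9]
opening: 0.223
0.166: 0.0021,-0.0111
0.266: 0.0010,-0.0112
0.366: -0.0002,-0.0112
0.466: -0.0013,-0.0112
```

The vertical force fell away and the tool sank 1.3 mm, so the pin is entering the gap (turn about -0.16). I'll move closer to 0 while following it down.

```bash
python3 -m pendant '[0.001,-0.0112,0.003,0,1, 0,-0.006,0.003,0,1, 0,0,0,0,1]'
python3 -m pendant '[0,0,0.006,0,1, 0,0,0.006,0,1, 0,0,0,0,1]'
```

```text
t: 7.58
eef_pos: [576.7, 81.2, 116.1]
tcp_rot: [-3.142, 0.0, 0.301]
ft_force: [3.9, 1.7, -3.8]
opening: 0.228
t: 7.95
eef_pos: [576.8, 81.0, 111.5]
tcp_rot: [3.142, 0.0, 0.301]
ft_force: [3.7, 1.3, -4.3]
opening: 0.227
```

```bash
python3 -m pendant '[0,0,0.005,0,1, 0,0,0.005,0,1, 0,0,0,0,1]'
```

```text
t: 8.32
eef_pos: [577.4, 81.1, 108.7]
tcp_rot: [3.141, -0.002, 0.301]
ft_force: [3.4, 2.1, 5.0]
opening: 0.225
```

```bash
python3 -m pendant '[0,0,0.004,0,1, 0,0,0,0,1, 0,0,0,0,1]'
python3 - <<'E'
from h import *
for c in("side","top"):
    cv2.imwrite(f'pics/{c}2.png',cv2.resize(env.read_camera(c)[130:280,200:400,::-1],None,fx=4,fy=4,interpolation=cv2.INTER_CUBIC))
E
python3 circ.py 0.33 -0.2 32
```

```text
t: 8.7
eef_pos: [578.0, 81.2, 108.0]
tcp_rot: [3.141, -0.003, 0.301]
ft_force: [2.4, 2.6, 11.2]
opening: 0.226
0.130: -0.0016,0.0224
-0.070: -0.0060,0.0216
-0.270: -0.0102,0.0200
-0.470: -0.0140,0.0176
-0.670: -0.0172,0.0145
-0.870: -0.0197,0.0108
-1.070: -0.0215,0.0066
-1.270: -0.0224,0.0022
-1.470: -0.0223,-0.0022
-1.670: -0.0215,-0.0066
-1.870: -0.0197,-0.0108
-2.070: -0.0172,-0.0145
-2.270: -0.0140,-0.0176
-2.470: -0.0102,-0.0200
-2.670: -0.0060,-0.0216
-2.870: -0.0016,-0.0224
-3.070: 0.0029,-0.0223
-3.270: 0.0073,-0.0213
-3.470: 0.0113,-0.0194
-3.670: 0.0150,-0.0167
-3.870: 0.0180,-0.0134
-4.070: 0.0203,-0.0096
-4.270: 0.0218,-0.0054
-4.470: 0.0224,-0.0009
-4.670: 0.0222,0.0035
-4.870: 0.0210,0.0079
-5.070: 0.0190,0.0119
-5.270: 0.0163,0.0155
-5.470: 0.0129,0.0184
-5.670: 0.0090,0.0206
-5.870: 0.0047,0.0220
-6.070: 0.0003,0.0225
```

View pics/side2.png

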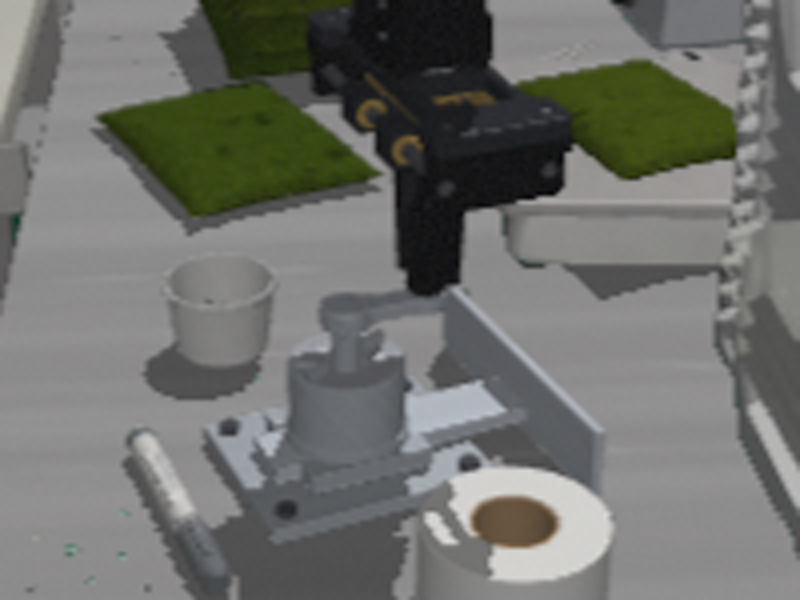

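The side view shows the crank dropped, the arm level near the fence direction and the tub, roll and pen undisturbed. The tool sank about 12 mm and then met a firm seat. Now forward, following the thread down by about 1 mm per 0.5 rad.

```bash
python3 -m pendant '[-0.0016,0.0224,0,0,1, -0.006,0.0216,0,0,1, 0,0,0,0,1]'
python3 -m pendant '[-0.0102,0.02,0.001,0,1, -0.014,0.0176,0.001,0,1, 0,0,0,0,1]'
```

```text
t: 9.18
eef_pos: [579.4, 62.5, 107.3]
tcp_rot: [3.14, -0.001, 0.301]
ft_force: [1.0, -3.0, 7.5]
opening: 0.224
t: 9.55
eef_pos: [573.9, 45.4, 106.4]
tcp_rot: [3.141, 0.0, 0.301]
ft_force: [-0.3, -4.0, 7.6]
opening: 0.229
```

```bash
python3 -m pendant '[-0.0172,0.0145,0.001,0,1, -0.0197,0.0108,0.001,0,1, -0.0215,0.0066,0.001,0,1, -0.0224,0.0022,0.001,0,1, 0,0,0,0,1]'
python3 -m pendant '[-0.0223,-0.0022,0.001,0,1, -0.0215,-0.0066,0.001,0,1, -0.0197,-0.0108,0.001,0,1, -0.0172,-0.0145,0.001,0,1, 0,0,0,0,1]'
```

```text
t: 10.18
eef_pos: [546.4, 23.8, 104.6]
tcp_rot: [-3.141, 0.001, 0.3]
ft_force: [-3.2, 3.2, 8.7]
opening: 0.228
t: 10.8
eef_pos: [512.3, 27.5, 103.1]
tcp_rot: [-3.141, -0.001, 0.301]
ft_force: [-1.1, 5.2, 8.0]
opening: 0.225
```

```bash
python3 -m pendant '[-0.014,-0.0176,0.001,0,1, -0.0102,-0.02,0.001,0,1, -0.006,-0.0216,0.001,0,1, -0.0016,-0.0224,0.001,0,1, 0,0,0,0,1]'
python3 -m pendant '[0.0029,-0.0223,0.001,0,1, 0.0073,-0.0213,0.001,0,1, 0.0113,-0.0194,0.001,0,1, 0.015,-0.0167,0.001,0,1, 0,0,0,0,1]'
```

```text
t: 11.42
eef_pos: [490.3, 54.8, 101.6]
tcp_rot: [-3.142, -0.0, 0.301]
ft_force: [-2.6, 4.6, 10.6]
opening: 0.223
t: 12.05
eef_pos: [494.4, 90.0, 100.0]
tcp_rot: [-3.141, 0.001, 0.301]
ft_force: [-6.6, 7.9, 14.3]
opening: 0.224
```

```bash
python3 -m pendant '[0.0172,-0.0143,0.0008,0,1, 0.0203,-0.0096,0.0009,0,1, 0.0218,-0.0054,0.001,0,1, 0.0224,-0.0009,0.001,0,1, 0,0,0,0,1]'
python3 -m pendant '[0.0222,0.0035,0.001,0,1, 0.021,0.0079,0.001,0,1, 0.019,0.0119,0.001,0,1, 0.0163,0.0155,0.001,0,1, 0,0,0,0,1]'
```

```text
t: 12.68
eef_pos: [522.9, 111.6, 98.8]
tcp_rot: [-3.14, -0.001, 0.301]
ft_force: [-2.7, 11.8, 13.5]
opening: 0.223
t: 13.3
eef_pos: [559.3, 105.2, 97.3]
tcp_rot: [3.141, -0.004, 0.301]
ft_force: [6.4, 4.8, 5.7]
opening: 0.226
```

```bash
python3 -m pendant '[0.0129,0.0184,0.001,0,1, 0.009,0.0206,0.001,0,1, 0.0047,0.022,0.001,0,1, 0.001,0.011,0.0005,0,1, 0,0,0,0,1]'
python3 -m pendant '[0,0,0,0,1, 0,0,0,0,1]'
python3 - <<'E'
from h import *
for c in("side","top"):
    cv2.imwrite(f'pics/{c}3.png',cv2.resize(env.read_camera(c)[130:280,200:400,::-1],None,fx=4,fy=4,interpolation=cv2.INTER_CUBIC))
    for t in("grip_mid","tie_tub","label_roll","marker_pen"):print(c,t,[(r['xyz'],r['confidence']) for r in env.landmark_of(t,c)][:1])
s=env.state();p=s['eef_pos'];print(p,s['ft_force'],np.arctan2(p[1]-67.2,p[0]-534.3))
E
```

```text
t: 13.92
eef_pos: [577.6, 80.3, 95.6]
tcp_rot: [3.141, -0.002, 0.301]
ft_force: [4.0, 0.7, 5.4]
opening: 0.229
t: 14.18
eef_pos: [577.5, 80.4, 95.6]
tcp_rot: [3.14, -0.002, 0.301]
ft_force: [4.8, 0.3, 6.3]
opening: 0.225
side grip_mid [([577.4, 81.1, 111.1], 0.63)]
side tie_tub [([462.6, 200.7, -2.1], 0.95)]
side label_roll [([606.7, -64.3, 1.1], 0.64)]
side marker_pen [([440.9, 23.5, -1.2], 0.54)]
top grip_mid []
top tie_tub [([463.8, 200.3, -1.7], 0.7)]
top label_roll [([607.6, -59.2, 1.3], 0.67)]
top marker_pen []
[577.57504481  80.32952417  95.62737447] [ 3.96704234 -0.43355737  4.19516198] 0.2945705014443698
```

View pics/side3.png

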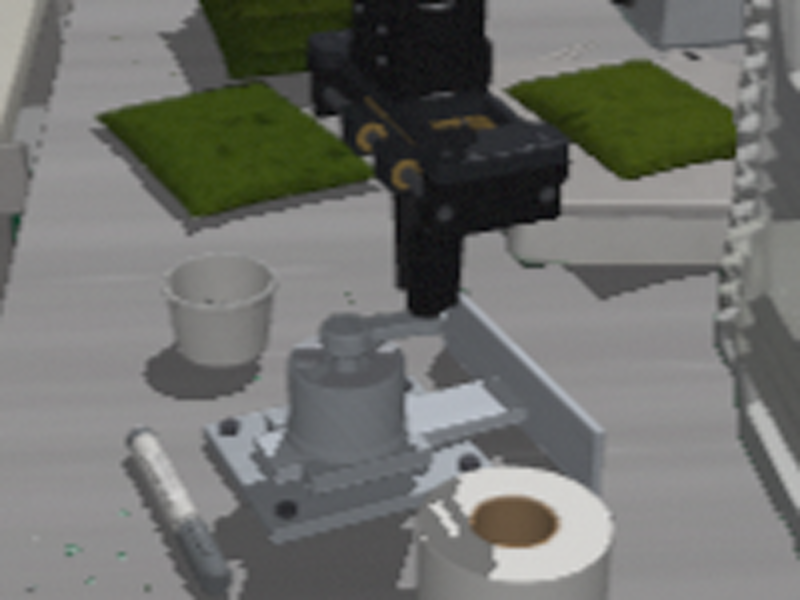

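View pics/top3.png

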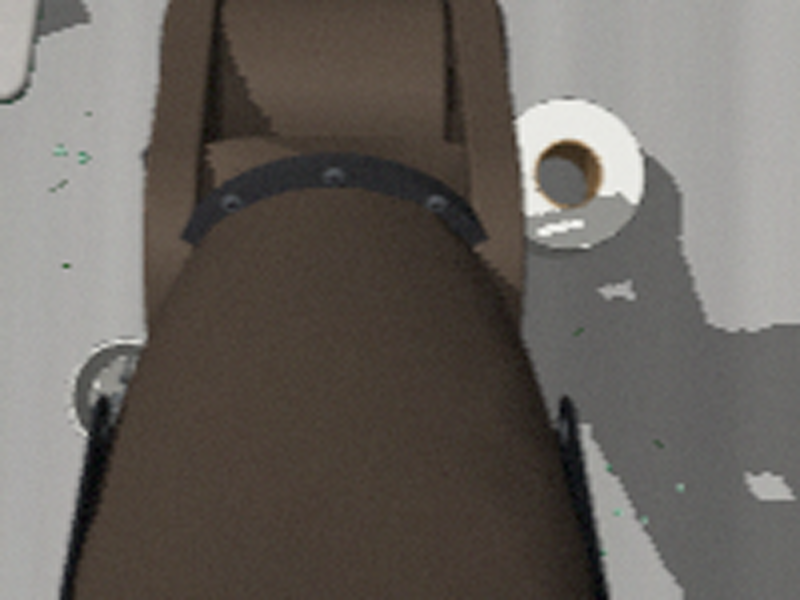

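```bash
python3 - <<'E'
from cell import env
print(env.job_done()); s=env.state();print(s['t'],s['eef_pos'],s['ft_force'],s['opening'])
E
```

```text
the job is handed in; nothing more can be done
None
the job is handed in; nothing more can be done
```

I turned the crank backward about 1.9 rad until the bolt dropped into the gap at bolt_turn ≈ 0. I then turned it forward one full turn, following the thread down, and handed the job in at about 14.5 s with the grip still pinched.

**Turn:** The grip came back to the angle where the bolt dropped, about 0.015 rad past a full turn. The guide's angle was read from the top picture, so bolt_turn ≈ -6.28 is an estimate.

**Sinking:** The tool went down about 12 mm at the drop and 12.4 mm more over the turn. That is slightly under the nominal 13 mm each, which fits the 2 mm of play.

**Grip and force:** The opening was still about 0.225 (21.4 mm), which matches the sleeve. The downward press was a light 4–6 N at the end, and the highest reading in any direction was about 14 N.

**Bystanders:** The side camera and the network show the tub, roll and pen where they began, within about 4 mm. In the last top picture the arm hid the crank and the pen, so that camera could not confirm them.

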